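Complete the spice rack and grip it in the trigger clamp

TASK

Stand the spare spice jar from the chopping board in the one empty pocket of the wooden rack. Then pump the clamp's trigger, without pushing the ram or pad by hand, until the rubber pad has pushed the rack home against the stop and its spring is pressed about half-way in, never fully, as that would crush the rack. The clamp does not lock, so finish while still holding the trigger squeezed, with the pad at that half-way grip, and leave everything else on the counter alone.

Things in the scene. Friction and masses are not known exactly. Their poses are not given: they have to be found in the camera images.
- clamp: Trigger clamp fixed on a 12 mm thick T-shaped wooden base. Origin: on its centre line, counter level; +x = clamping direction, z up. In order along x: trigger post, fixed handle post, ram end plate, sprung pad, rack, stop (face at x = +120 mm, 150 mm wide, top 55 mm high; rack home = its centre at +90 mm). The ram rod runs through both posts, top at 60 mm; its tail reaches back to x = -245 mm.
- handle: Fixed black handle post, 14 mm thick along clamp x, 30 mm wide, top 117 mm above the counter. Origin at counter level under its middle (clamp x = -76 mm). The trigger is squeezed towards it: 66 mm over the outer faces of both posts at rest, 46 mm fully squeezed. Good height for the finger pads: 95 mm above the counter, clear of the rod.
- trigger: Moving steel trigger post, 14 mm thick, 32 mm wide, 67 to 117 mm above the counter, behind the handle. Frame as the clamp's, and with the clamp's origin when the trigger is at rest; it moves with the trigger. The back face, to be pressed, lies at x = -135 mm in this frame, the front face at -121 mm.
- trigger_travel (a joint): Trigger travel, m: 0 rest, 0.020 fully squeezed (along clamp +x, to the handle). Return spring 3 to 5 N, damped: back in about 0.6 s. A squeeze carries the ram forward 1:1 after up to 5 mm of lost motion (ratchet step 4.5 mm); letting go leaves the ram there, to be pumped again. The ram's brake adds 5 N, the pad's spring 1 to 12 N: about 16 N at half-way grip. Squeeze under 50 mm/s.
- ram: The ram: toothed steel rod, end plate (6 x 56 x 36 mm) and black tail knob. Frame parallel to the clamp's; its origin is the clamp's origin shifted forward by the ram's travel. Not to be touched.
- ram_travel (a joint): Ram travel in m, 0 to 0.105, forward positive; starts between 0 and 0.03. With the rack home the free pad meets it at 0.078. Its brake holds against only about 4 to 5 N: if the trigger is let go while the pad is pressed half-way in, the ram slides back until the pad presses only lightly (a few mm).
- pad: Rubber pad (10 x 60 x 40 mm) on two sprung pins in front of the end plate, 26 mm clear of the plate when not pressed. Frame parallel to the clamp's; front face 18 mm behind its origin, which free and at ram travel 0 is the clamp's. Not to be touched by the robot.
- pad_travel (a joint): How far the sprung pad is pressed back towards the end plate in m: 0 free, 0.022 fully in. Force = 1 N + 500 N/m x value. About half-way (0.011) is wanted at the end; over 0.020 at any time counts as crushing.
- rack: Loose wooden rack 60 x 210 x 43 mm (x along the clamp, y across), 0.24 to 0.39 kg, on the clamp's base (12 mm above the counter). Origin: centre of the underside. Four round pockets in a row along its y, 44 mm wide, 35 mm deep (floor 8 mm above the underside). At the start it lies 4 to 12 mm short of the stop, slightly turned; the pad then is 36 to 78 mm away from it.
- rack_hole0 (a point): Mouth centre of the pocket at y = -75 mm in the rack, level with the rack's top (43 mm above its underside).
- rack_hole1 (a point): Mouth centre of the pocket at y = -25 mm in the rack, level with the rack's top (43 mm above its underside).
- rack_hole2 (a point): Mouth centre of the pocket at y = 25 mm in the rack, level with the rack's top (43 mm above its underside).
- rack_hole3 (a point): Mouth centre of the pocket at y = 75 mm in the rack, level with the rack's top (43 mm above its underside).
- jar0: One of four equal glass spice jars with steel lids, 40 mm diameter, 75 mm tall, about 60 g. Origin: centre of the underside, z up. Three stand in rack pockets and one, the spare, on a wooden chopping board (160 x 120 x 20 mm, fixed to the counter); which is which varies.
- jar1: One of four equal glass spice jars with steel lids, 40 mm diameter, 75 mm tall, about 60 g. Origin: centre of the underside, z up. Three stand in rack pockets and one, the spare, on a wooden chopping board (160 x 120 x 20 mm, fixed to the counter); which is which varies.
- jar2: One of four equal glass spice jars with steel lids, 40 mm diameter, 75 mm tall, about 60 g. Origin: centre of the underside, z up. Three stand in rack pockets and one, the spare, on a wooden chopping board (160 x 120 x 20 mm, fixed to the counter); which is which varies.
- jar3: One of four equal glass spice jars with steel lids, 40 mm diameter, 75 mm tall, about 60 g. Origin: centre of the underside, z up. Three stand in rack pockets and one, the spare, on a wooden chopping board (160 x 120 x 20 mm, fixed to the counter); which is which varies.
- mug: White mug, 80 mm wide, 90 mm tall, with a handle; leave alone. Origin: underside.
- bowl: Steel bowl, 130 mm wide, 45 mm tall; leave alone.
- oil: Green oil bottle, 60 mm wide, 190 mm tall; leave alone.
- big_jar: Big storage jar, 72 mm wide, 100 mm tall, too big for the rack; leave alone.
- can: Steel can, 66 mm wide, 90 mm tall; leave alone.
- spoon: Steel spoon lying on the counter, about 200 mm long; leave alone.
- mortar: Earthenware pot, 90 mm wide, 75 mm tall; leave alone.
Not all that is in view belongs to the job. What is shaped like the jar0 but blue is not meant.

How it is judged:
By the outcome, as a careful person would: the job done as asked, in the order asked, and still so for the second after the job is handed in, while the arm keeps its last pose, push and grip.
It also fails if it takes over 67 s, if anything falls off the work surface, if the arm or the gripper's body presses on something with over 40 N, if the wrist force passes 120 N, or if a joint passes its speed limit or range.

ROBOT

A 6-joint arm with a two-finger parallel gripper is mounted at the origin on the work surface. World frame = base frame: x ahead of the robot, y to its left, z up, the work surface at z = 0. Lengths are in m, angles in degrees, forces in N, time in s.
With the tool pointing down it reaches from about 0.275 to 0.825 m from the base axis. Payload 5.2 kg.
Tool frame: the origin (TCP) lies on the centre line of the jaws, within the pads' length; the fingertips stand 19 mm ahead of it and the grasp point (between the pads) is the TCP; z points along the fingers, y is the line along which they close (so a half turn about z gives the same grasp; the last joint's range is limited). The gripper opens to 93 mm and grips with 3 to 60 N. Pads are 15 mm wide; open, the fingers measure 128 mm over their backs; the gripper's body (75 mm by 188 mm) begins 65 mm behind the grasp point.
Start: joints at [61.948, 14.817, 87.949, -0, 77.235, -11.62], TCP at [0.156, 0.528, 0.238] pointing down, gripper open.
Joint ranges: [-179.93, 179.93], [-52.35, 119.4], [10.71, 147.94], [-69.91, 249.91], [12.55, 155.21], [-178.61, 178.61]. Speed limits (degrees/s): [147.25, 147.25, 180, 180, 180, 180].

INTERFACE

Orientations are given as [roll, pitch, yaw] about the fixed x, y, z axes, in that order (R = Rz(yaw) Ry(pitch) Rx(roll)).
In Python, from rig import arm gives the robot as it stands.
- The arm moves only by the tool play_rows, never from a script. Its argument "motion" is one flat list of numbers, 4 for each row, row after row: the shift along the tool's x, y, z in mm, then the turn about the tool's z in rad. In form: [tx, ty, tz, roll, tx, ty, tz, roll, ...]. A call has 1 to 20 rows; each row is the pose to reach, as a shift and turn from the pose commanded when the call began, along the tool's axes at that moment; what a row does not reach only later rows make up. A row lasts 1/12 s, in which the tool goes at most 41.7 mm and 7.16 degrees, less where a joint would pass 70% of its speed; a pose out of reach is approached as far as the arm can. A call with a gripper value outside its range is refused whole. "hand" is the opening, from 0 (shut) to 1 (fully open), set as the call begins (left out, the last holds). The fingers move at their own pace and stop on an object; "grip_force" is the grip in N (left out, the last holds). Time passes only in rows, so rows that repeat a pose let the fingers close. It gives the time, the measured TCP pose, the force, the opening and the grip force at its end, in the units of the state.
- arm.state(): the state, without advancing time (a new reading comes with each control period).
- arm.snapshot(name): name is "scene" or "top"; returns (picture, depth): 480x640x3 uint8, red, green, blue; 480x640 float32, m along the optical axis (not along the pixel's ray), 0 where there is no reading.
- arm.calibration(name): a dict with "fx", "fy", "cx", "cy" (pixels), "R" (3x3) and "t" (3): a world point X has camera coordinates R X + t. Camera axes: x right, y down, z forward; pixel columns grow to the right and rows downward; lengths in m; the calibration is good to about 2 mm. A picture is of the moment at which its call begins. calibration takes no time and is no camera call.
- arm.hand_in(): hands the job in; it is judged then, once.
The state is a dict: "time_s": time; "joint_pos": joint angles; "joint_vel": joint speeds; "joint_torque": joint torques, N m; "tool_pos": TCP position; "tcp_rot": TCP orientation; "ft_force": force on the tool from outside, world axes, zero at the start; "ft_torque": the same for the moment, N m; "opening": finger opening in m; "finger_force": force on a finger pad.
Only numpy, scipy, OpenCV 4.12 (cv2) and the standard library are available. Lean on these libraries where they do the work, as an engineer would, in place of code of your own. Each camera call takes 0.05 s, during which the arm holds its last target. There are 200 camera calls.

## Working session

There is one attempt and no reset: what is moved stays moved. The work goes in short steps, Python scripts to look and compute and a tool call to move; the robot and the scene stay as the last step left them, time stands still between calls to the robot, and variables do not carry over. Pictures are saved under pics/ and viewed, at most 10 in all, crops included, and the job is handed in when it is done.

Besides the shell and the picture viewer there is one more tool, called after "Emit:" as a command line: name --argument value ..., lists and objects as JSON in quotes. play_rows: Moves the arm, as the interface text tells. Its arguments: {"type":"object","properties":{"motion":{"type":"array"},"hand":{"type":"number"},"grip_force":{"type":"number"}},"required":["motion"]}

```bash
ls; mkdir -p pics; cat > h.py <<'E'
import numpy as np,cv2
from rig import arm
def snap(n,f):
    p,d=arm.snapshot(n); cv2.imwrite(f'pics/{f}.png',p[:,:,::-1]); np.save(f'pics/{f}.npy',d); return p,d
def world(n,u,v,z=None,d=None):
    c=arm.calibration(n);R=np.array(c['R']);t=np.array(c['t'])
    r=np.array([(u-c['cx'])/c['fx'],(v-c['cy'])/c['fy'],1.]);o=-R.T@t;w=R.T@r
    return o+w*((z-o[2])/w[2] if z is not None else d)
def pix(n,X):
    c=arm.calibration(n);q=np.array(c['R'])@X+np.array(c['t']);return c['fx']*q[0]/q[2]+c['cx'],c['fy']*q[1]/q[2]+c['cy']
E
python3 - <<'E'
from h import *
for n in('scene','top'):
    snap(n,n+'0');c=arm.calibration(n);print(n,-np.array(c['R']).T@np.array(c['t']),c['fx'])
print(arm.state())
E
```

```text
pics
scene [ 0.90278615 -0.56938728  0.93526678] 497.67263579382114
top [ 0.41748425 -0.02555255  1.39216372] 580.1202369502846
{'time_s': 0.1, 'joint_pos': array([ 6.19490163e+01,  1.48542562e+01,  8.80023418e+01, -8.35557868e-04,
        7.72325952e+01, -1.16189573e+01]), 'joint_vel': array([ 0.10671877, -0.2230642 , -0.12757815,  0.06708423,  0.12153306,
       -0.00467099]), 'joint_torque': array([ 2.34418061e-03, -4.38204324e+01, -2.84646088e+01,  7.19000003e-02,
        3.60730186e-02, -3.57902900e-05]), 'tool_pos': array([0.1553526 , 0.52715489, 0.23692584]), 'tcp_rot': array([-1.79912470e+02, -1.71657736e-02,  1.63568146e+02]), 'ft_force': array([ 0.09831299,  0.14441576, -1.16249794]), 'ft_torque': array([ 0.03181135, -0.01849779, -0.00964691]), 'finger_force': 0.0, 'opening': 0.09309503101191052}
```

View pics/scene0.png

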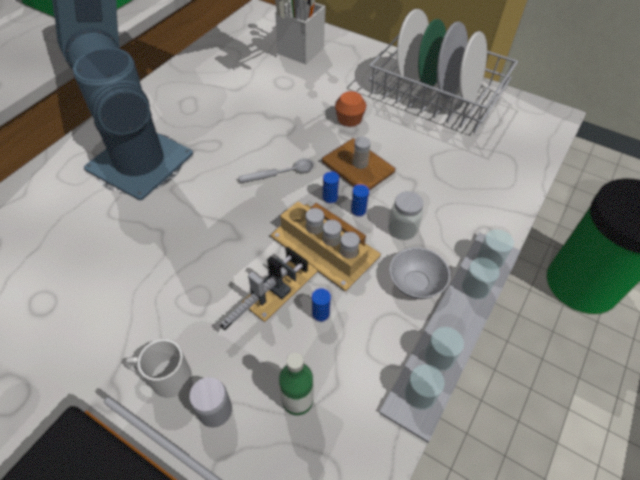

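View pics/top0.png

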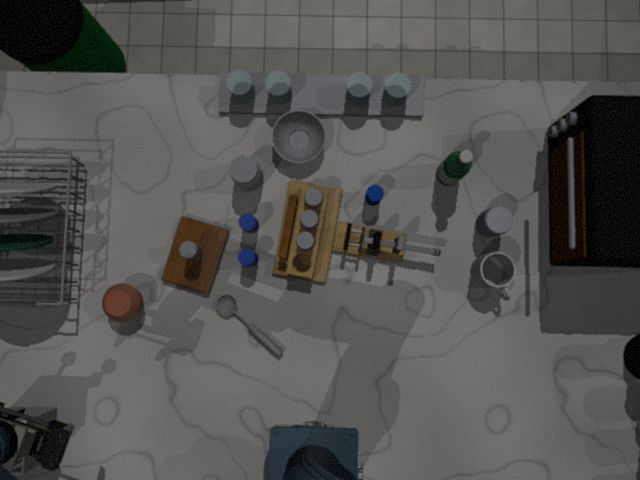

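The spare is at scene (361,152) and top (188,249): a grey-lidded jar on the board. Possible confusions: blue jars at top (248,222), (247,258) and (374,194), the big jar at (245,172), and the racked jars at (313,197), (309,218) and (305,240). The empty pocket is at about top (303,262). I'll check both in close crops.

```bash
python3 - <<'E'
import cv2
a=cv2.imread('pics/top0.png')
cv2.imwrite('pics/c1.png',cv2.convertScaleAbs(cv2.resize(a[170:300,265:445],(792,572),interpolation=cv2.INTER_CUBIC),alpha=1.6))
cv2.imwrite('pics/c2.png',cv2.convertScaleAbs(cv2.resize(a[205:305,150:270],(720,600),interpolation=cv2.INTER_CUBIC),alpha=1.6))
E
```

```text
(no output)
```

View pics/c1.png

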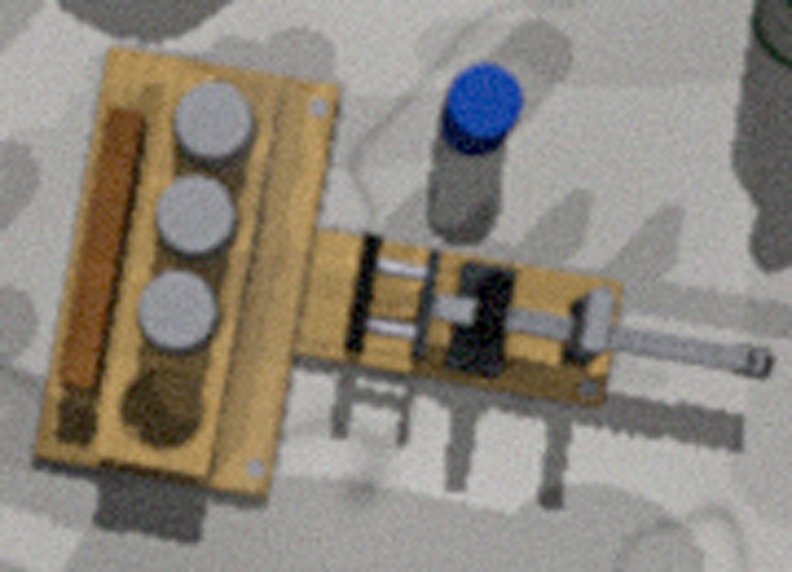

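View pics/c2.png

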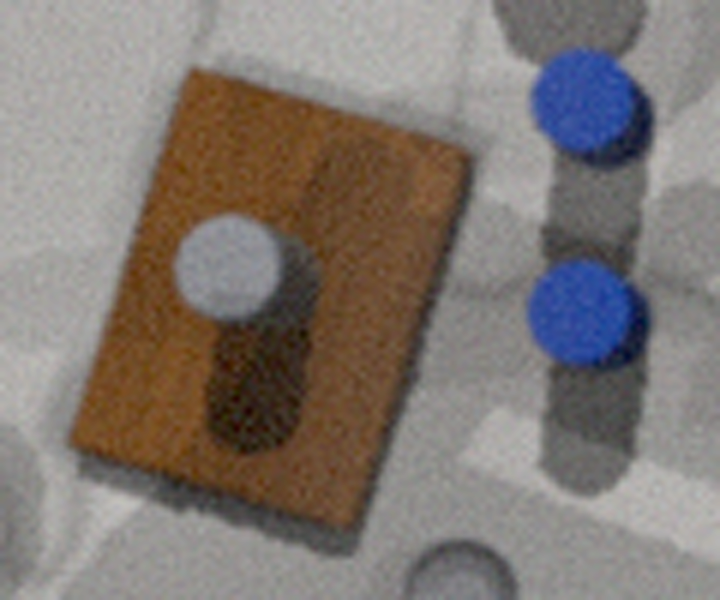

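The crops confirm it. The spare is a grey lid at c2 (228,267), and the two jars right of the board are blue decoys. The three racked lids are at c1 (214,120), (196,215) and (178,310), the empty pocket is at about (160,405), and the posts are at (488,320) and (588,325).

```bash
cat >> h.py <<'E'
def c1(u,v,z): return world('top',265+u/4.4-.4,170+v/4.4-.4,z)
E
python3 - <<'E'
from h import *
np.set_printoptions(precision=4,suppress=True)
print('spare',world('top',150+228/6-.4,205+267/6-.4,.095))
L=[c1(u,v,.095) for u,v in((214,120),(196,215),(178,310))];print('lids',L)
d=(L[2]-L[0])/2;print('step',d,np.linalg.norm(d),'hole',L[2]+d)
a,b,c,e=[c1(u,v,.012) for u,v in((318,232),(622,282),(296,352),(605,405))]
print('stem dirs',(a-b)/np.linalg.norm(a-b),(c-e)/np.linalg.norm(c-e),'centre',(b+e)/2, (a+c)/2)
print('head',[c1(u,v,.012) for u,v in((107,48),(338,88),(268,495),(35,460))])
print('rodtail',c1(762,360,.06))
D=np.load('pics/top0.npy');P=[]
K=arm.calibration('top')
pts=[]
for v in range(160,310):
  for u in range(160,450):
    if D[v,u]>0: pts.append(np.r_[world('top',u,v,d=D[v,u]),u,v])
pts=np.array(pts)
for lo,hi,n in((.108,.126,'posts'),(.085,.105,'lids'),(.04,.065,'mid')):
    m=(pts[:,2]>lo)&(pts[:,2]<hi)
    img=np.zeros((480,640),np.uint8);img[pts[m,4].astype(int),pts[m,3].astype(int)]=1
    k,lab,st,ce=cv2.connectedComponentsWithStats(img)
    for i in range(1,k):
        if st[i,4]>12:
            q=pts[m][[lab[int(v),int(u)]==i for u,v in pts[m][:,3:]]]
            print(n,st[i,4],ce[i],q[:,:3].mean(0),cv2.minAreaRect((q[:,:2]*1000).astype(np.float32)))
# scene check of the spare
D=np.load('pics/scene0.npy')
print(world('scene',361,142,.095),pix('scene',world('top',187.6,249.1,.095)))
E
```

```text
spare [0.5061 0.2888 0.095 ]
lids [array([0.6299, 0.0095, 0.095 ]), array([0.5805, 0.0176, 0.095 ]), array([0.5315, 0.0257, 0.095 ])]
step [-0.0492  0.0081  0.    ] 0.049829522750478666 hole [0.4824 0.0339 0.095 ]
stem dirs [0.1445 0.9895 0.    ] [0.1504 0.9886 0.    ] centre [ 0.5252 -0.2074  0.012 ] [ 0.5501 -0.0408  0.012 ]
head [array([0.6822, 0.0712, 0.012 ]), array([ 0.6624, -0.0557,  0.012 ]), array([ 0.4397, -0.0218,  0.012 ]), array([0.456 , 0.1044, 0.012 ])]
rodtail [ 0.5143 -0.2787  0.06  ]Traceback (most recent call last):
  File "<stdin>", line 15, in <module>
  File "h.py", line 6, in world
    c=arm.calibration(n);R=np.array(c['R']);t=np.array(c['t'])
ValueError: time passes only in moves, steps and waits
```

```bash
cat > pc.py <<'E'
from h import *
np.set_printoptions(precision=4,suppress=True)
def cloud(n,D):
    c=arm.calibration(n);R=np.array(c['R']);t=np.array(c['t'])
    v,u=np.mgrid[:480,:640]
    X=np.stack([(u-c['cx'])/c['fx']*D,(v-c['cy'])/c['fy']*D,D],-1)
    return (X-t)@R
def comps(W,lo,hi,n,box=(.40,.70,-.32,.36),amin=12):
    m=(W[...,2]>lo)&(W[...,2]<hi)&(W[...,0]>box[0])&(W[...,0]<box[1])&(W[...,1]>box[2])&(W[...,1]<box[3])
    k,lab,st,ce=cv2.connectedComponentsWithStats(m.astype(np.uint8))
    for i in range(1,k):
        if st[i,4]>amin:
            q=W[lab==i]; r=cv2.minAreaRect((q[:,:2]*1000).astype(np.float32))
            print(n,st[i,4],ce[i],q.mean(0),np.round(r[0],1),np.round(r[1],1),round(r[2],1))
E
python3 - <<'E'
from pc import *
W=cloud('top',np.load('pics/top0.npy'))
for lo,hi,n in((.108,.126,'posts'),(.085,.105,'lids'),(.045,.065,'mid')): comps(W,lo,hi,n)
print(world('scene',361,142,.095),pix('scene',world('top',187.6,249.1,.095)))
E
```

```text
posts 81 [452.4074 172.8519] [ 0.6858 -0.2996  0.1189] [ 686.3 -299.8] [40.6 12.2] 59.3
posts 86 [376.8837 238.7907] [ 0.5355 -0.1336  0.1169] [ 535.7 -133.9] [13.8 29.5] 80.8
posts 95 [400.1474 242.8421] [ 0.5276 -0.185   0.1162] [ 527.7 -185.4] [14.2 32. ] 81.4
lids 428 [243.4509 172.8248] [0.6812 0.1685 0.099 ] [678.9 169.4] [61.2 42. ] 89.4
lids 49 [449.2857 175.4898] [ 0.6848 -0.2978  0.0945] [ 685.  -298.9] [41.1  9.3] 60.1
lids 241 [313.0083 197.0581] [0.6295 0.01   0.0948] [629.2  10.1] [38.2 36.3] 1.3
lids 243 [308.7942 218.5309] [0.5804 0.0184 0.0945] [580.5  18. ] [38.7 36.3] 2.6
lids 245 [304.6367 240.2041] [0.5312 0.0267 0.0946] [531.1  27. ] [38.4 38.4] 1.9
lids 255 [187.5922 249.4157] [0.5054 0.2889 0.0945] [505.4 288.8] [38.3 38.7] 87.8
mid 54 [252.7222 182.8333] [0.6669 0.1526 0.0551] [670.5 155. ] [23.5 66.2] 36.4
mid 42 [445.2381 178.7381] [ 0.6849 -0.2965  0.0559] [ 684.5 -299. ] [42.5  9.4] 60.3
mid 1229 [307.3312 232.4557] [0.5531 0.0224 0.0548] [556.4  22.7] [ 60.5 210.1] 80.5
mid 565 [287.3929 226.085 ] [0.5669 0.069  0.0547] [567.3  69.3] [ 20.4 149.6] 81.1
mid 22 [371.7727 200.5455] [ 0.6303 -0.1259  0.0553] [ 631.3 -126.5] [32.7  9.3] 73.5
mid 19 [254.3684 224.6842] [0.5687 0.1458 0.0543] [569.3 146.6] [ 8.1 31.1] 73.2
mid 43 [356.5581 231.1395] [ 0.5582 -0.0916  0.0542] [558.3 -91.7] [27.7  9. ] 75.3
mid 60 [366.9 239.9] [ 0.5381 -0.1157  0.0561] [ 538.4 -113.7] [28.4 12.5] 83.2
mid 92 [387.4891 243.2174] [ 0.5312 -0.1632  0.0572] [ 535.3 -163.5] [34.7 21. ] 82.2
mid 41 [353.6829 244.561 ] [ 0.5268 -0.0854  0.0543] [527.4 -86.1] [32.1  8.8] 83.6
mid 35 [197.5714 252.9143] [0.5005 0.2752 0.0543] [500.5 277.6] [15.2 38.1] 66.3
mid 221 [422.2443 249.4525] [ 0.5183 -0.2434  0.0571] [ 518.4 -241.6] [86.5 15.9] 82.3
[0.5055 0.2858 0.095 ] (np.float64(361.79799067116653), np.float64(141.3876773275793))
```

```bash
cat > go.py <<'E'
import sys,numpy as np
from scipy.spatial.transform import Rotation as Ro
from rig import arm
# args: target x y z, y-axis heading deg  -> tool shift mm, turn rad
s=arm.state();R=Ro.from_euler('xyz',s['tcp_rot'],degrees=True).as_matrix()
x,y,z,h=map(float,sys.argv[1:5])
cur=np.degrees(np.arctan2(R[1,1],R[0,1]))
print('shift mm',np.round(R.T@(np.array([x,y,z])-s['tool_pos'])*1000,1),'turn',round(-np.radians(h-cur),4),'t',s['time_s'],'pos',s['tool_pos'].round(4),'head',cur.round(2),'open',s['opening'].round(4),'F',s['ft_force'].round(1))
E
python3 go.py .5054 .2889 .15 80.5
```

```text
Traceback (most recent call last):
  File "go.py", line 8, in <module>
    print('shift mm',np.round(R.T@(np.array([x,y,z])-s['tool_pos'])*1000,1),'turn',round(-np.radians(h-cur),4),'t',s['time_s'],'pos',s['tool_pos'].round(4),'head',cur.round(2),'open',s['opening'].round(4),'F',s['ft_force'].round(1))
                                                                                                                                                                                       ^^^^^^^^^^^^^^^^^^
AttributeError: 'float' object has no attribute 'round'
```

```bash
sed -i "s/s\['opening'\].round(4)/round(s['opening'],4)/" go.py; python3 go.py .5054 .2889 .15 80.5
```

```text
shift mm [-403.2 -129.4   87. ] turn -0.121 t 0.1 pos [0.1554 0.5272 0.2369] head 73.57 open 0.0931 F [ 0.1  0.1 -1.2]
```

Emit:
play_rows --motion '[-20,-6,0,-0.01,-55,-18,5,-0.02,-92,-30,10,-0.03,-129,-42,20,-0.04,-166,-54,30,-0.05,-203,-66,40,-0.06,-240,-78,50,-0.07,-277,-90,60,-0.08,-314,-102,70,-0.09,-345,-112,75,-0.1,-372,-120,80,-0.11,-391,-126,84,-0.121,-400,-128.5,86,-0.121,-403,-129.4,87,-0.121,-403,-129.4,87,-0.121,-403,-129.4,87,-0.121]' --hand 1 --grip_force 15

```text
time_s: 1.43
tool_pos: [0.5045, 0.2901, 0.1506]
tcp_rot: [-180.0, -0.1, 170.5]
ft_force: [0.1, 0.3, 0.1]
opening: 0.0931
finger_force: 0.0
```

```bash
python3 go.py .5054 .2889 .08 80.5
```

```text
shift mm [-1.2 -1.  70.6] turn 0.0004 t 1.4333 pos [0.5045 0.2901 0.1506] head 80.52 open 0.0931 F [0.1 0.3 0.1]
```

Emit:
play_rows --motion '[-1,-1,12,0,-1,-1,27,0,-1,-1,42,0,-1,-1,55,0,-1,-1,65,0,-1,-1,70,0,-1,-1,70.5,0,-1,-1,70.5,0]'

```text
time_s: 2.1
tool_pos: [0.5061, 0.2888, 0.0804]
tcp_rot: [180.0, 0.0, 170.5]
ft_force: [0.2, 0.1, -0.5]
opening: 0.0929
finger_force: 0.0
```

Emit:
play_rows --motion '[0,0,0,0,0,0,0,0,0,0,0,0,0,0,0,0,0,0,0,0,0,0,0,0,0,0,0,0,0,0,0,0]' --hand 0.3 --grip_force 15

```text
time_s: 2.77
tool_pos: [0.5063, 0.2882, 0.0802]
tcp_rot: [180.0, -0.0, 170.5]
ft_force: [0.7, -0.3, -0.8]
opening: 0.0441
finger_force: 0.2
```

```bash
python3 go.py .4820 .0350 .18 80.5
```

```text
shift mm [ -17.8 -253.8  -99.8] turn -0.0001 t 2.7667 pos [0.5063 0.2882 0.0802] head 80.49 open 0.0441 F [ 0.7 -0.3 -0.8]
```

Emit:
play_rows --motion '[0,0,0,0,0,0,0,0,0,0,0,0,0,0,0,0,0,0,0,0,0,0,0,0]'

```text
time_s: 3.27
tool_pos: [0.5063, 0.2883, 0.0801]
tcp_rot: [-180.0, 0.0, 170.5]
ft_force: [0.8, -1.0, -0.2]
opening: 0.0398
finger_force: 15.0
```

Emit:
play_rows --motion '[0,0,-5,0,0,0,-15,0,0,0,-30,0,0,0,-50,0,0,0,-70,0,0,0,-88,0,0,0,-97,0,0,0,-100,0,0,0,-100,0]'

```text
time_s: 4.02
tool_pos: [0.5066, 0.2884, 0.1811]
tcp_rot: [180.0, 0.1, 170.5]
ft_force: [-0.1, 0.0, -1.6]
opening: 0.0397
finger_force: 15.0
```

```bash
python3 go.py .4820 .0350 .18 80.5
```

```text
shift mm [ -17.5 -254.     0.9] turn 0.0001 t 4.0167 pos [0.5066 0.2884 0.1811] head 80.5 open 0.0397 F [-0.1  0.  -1.6]
```

Emit:
play_rows --motion '[-1,-8,0,0,-2,-26,0,0,-4,-50,0,0,-5,-75,0,0,-7,-100,0,0,-9,-125,0,0,-11,-150,0,0,-13,-175,0,0,-15,-200,0,0,-16,-222,0,0,-17,-240,0,0,-17.5,-250,0,0,-17.5,-254,0,0,-17.5,-254,0,0,-17.5,-254,0,0,-17.5,-254,0,0]'

```text
time_s: 5.35
tool_pos: [0.4816, 0.0357, 0.18]
tcp_rot: [180.0, -0.0, 170.5]
ft_force: [0.4, -0.2, -0.5]
opening: 0.0395
finger_force: 15.0
```

```bash
python3 go.py .4820 .0350 .135 80.5; python3 - <<'E'
from pc import *
p,d=snap('top','top1');W=cloud('top',d)
comps(W,.045,.065,'mid',amin=200);comps(W,.085,.105,'lids',amin=100)
p,d=snap('scene','sc1')
u,v=map(int,pix('scene',np.array([.482,.035,.12])));print(u,v)
cv2.imwrite('pics/c3.png',cv2.convertScaleAbs(cv2.resize(p[v-75:v+75,u-75:u+75,::-1],(600,600),interpolation=cv2.INTER_CUBIC),alpha=1.5))
E
```

```text
shift mm [-0.6 -0.6 45. ] turn 0.0008 t 5.35 pos [0.4816 0.0357 0.18  ] head 80.54 open 0.0395 F [ 0.4 -0.2 -0.5]
mid 462 [312.9784 203.9286] [0.6199 0.0108 0.0548] [614.  13.] [60.2 93.9] 80.6
mid 223 [290.87   207.1435] [0.6114 0.0621 0.0546] [612.   62.4] [20.  60.4] 81.2
mid 224 [421.817  249.4062] [ 0.5184 -0.2424  0.0571] [ 518.7 -241.7] [87.2 15.1] 82.0
lids 437 [243.4874 172.8833] [0.6811 0.1684 0.0989] [679.3 169.2] [61.6 41. ] 89.9
lids 245 [313.0122 197.1388] [0.6294 0.01   0.0944] [629.4  10. ] [36.5 37.7] 89.5
lids 198 [309.2222 217.1364] [0.5836 0.0175 0.0949] [584.9  17.3] [38.  29.6] 80.1
296 195
```

View pics/c3.png

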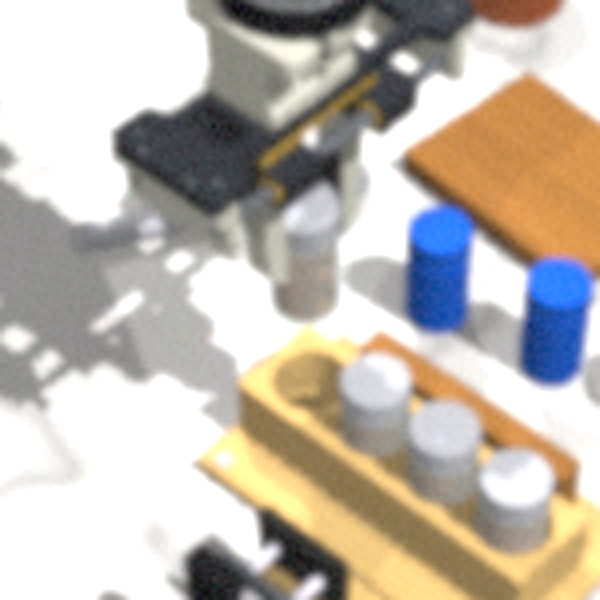

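The jar is held upright at c3 (305,255), above and behind the pocket at (307,378), and the rack hasn't moved. Lowering now.

Emit:
play_rows --motion '[-0.5,-0.5,10,0,-0.5,-0.5,25,0,-0.5,-0.5,40,0,-0.5,-0.5,52,0,-0.5,-0.5,59,0,-0.5,-0.5,61,0,-0.5,-0.5,61,0,-0.5,-0.5,61,0]'

```text
time_s: 6.12
tool_pos: [0.4824, 0.0344, 0.1194]
tcp_rot: [-180.0, 0.0, 170.5]
ft_force: [1.2, 0.1, -0.6]
opening: 0.0397
finger_force: 15.0
```

```bash
python3 go.py .4822 .0351 .08 80.5
```

```text
shift mm [ 0.3  0.7 39.4] turn 0.0003 t 6.1167 pos [0.4824 0.0344 0.1194] head 80.52 open 0.0397 F [ 1.2  0.1 -0.6]
```

Emit:
play_rows --motion '[0.2,0.5,4,0,0.2,0.5,7,0,0.2,0.5,10,0,0.2,0.5,13,0,0.2,0.5,16,0,0.2,0.5,16,0]'

```text
time_s: 6.62
tool_pos: [0.4815, 0.0349, 0.1025]
tcp_rot: [-180.0, -0.1, 170.5]
ft_force: [-0.9, 0.3, -0.3]
opening: 0.0399
finger_force: 15.0
```

No contact force, so the jar is entering the pocket.

Emit:
play_rows --motion '[0,0,4,0,0,0,8,0,0,0,12,0,0,0,16,0,0,0,19,0,0,0,21,0,0,0,22,0,0,0,22,0]'

```text
time_s: 7.28
tool_pos: [0.4818, 0.0349, 0.0809]
tcp_rot: [180.0, -0.0, 170.5]
ft_force: [0.4, 0.5, -0.6]
opening: 0.0396
finger_force: 15.0
```

Emit:
play_rows --motion '[0,0,0,0,0,0,0,0,0,0,0,0,0,0,0,0,0,0,0,0,0,0,0,0]' --hand 0.75

```text
time_s: 7.78
tool_pos: [0.482, 0.0348, 0.0812]
tcp_rot: [180.0, 0.0, 170.5]
ft_force: [-0.2, -0.5, -0.7]
opening: 0.0689
finger_force: 0.0
```

Emit:
play_rows --motion '[0,0,-10,0,0,0,-30,0,0,0,-55,0,0,0,-80,0,0,0,-95,0,0,0,-100,0]' --hand 1

```text
time_s: 8.28
tool_pos: [0.4836, 0.0346, 0.1847]
tcp_rot: [180.0, 0.3, 170.5]
ft_force: [0.8, 0.5, 0.5]
opening: 0.0927
finger_force: 0.0
```

```bash
python3 go.py .5310 -.1615 .18 81.2
```

```text
shift mm [ -79.1 -185.6    5.1] turn -0.0121 t 8.2833 pos [0.4836 0.0346 0.1847] head 80.51 open 0.0927 F [0.8 0.5 0.5]
```

```bash
cat > prof.py <<'E'
from pc import *
th=np.radians(81.2);ex=np.array([np.cos(th),np.sin(th)]);ey=np.array([-ex[1],ex[0]])
O=np.array([.5356,-.1337])+.076*ex
def prof(W):
    q=(W[...,:2]-O);return q@ex*1000,q@ey*1000,W[...,2]*1000
E
python3 - <<'E'
from prof import *
p,d=snap('top','top2')
for f in('top0','top2'):
    W=cloud('top',np.load(f'pics/{f}.npy'));x,y,z=prof(W)
    for a,b in((-8,8),(10,27),(-27,-10)):
        m=(y>a)&(y<b)&(x>-260)&(x<-0)&(z>20)&(z<130)
        print(f,a,b,[(int(k),int(np.median(z[m&(x>=k)&(x<k+4)])),int((m&(x>=k)&(x<k+4)).sum())) for k in range(-252,0,4) if (m&(x>=k)&(x<k+4)).sum()>1])
comps(W,.085,.105,'lids',amin=100);comps(W,.045,.065,'mid',amin=200)
E
```

```text
top0 -8 8 [(-228, 56, 10), (-224, 56, 13), (-220, 56, 13), (-216, 58, 9), (-212, 55, 13), (-208, 57, 11), (-204, 56, 11), (-200, 57, 9), (-196, 57, 10), (-192, 55, 10), (-188, 57, 11), (-184, 58, 9), (-180, 57, 11), (-176, 55, 10), (-172, 57, 11), (-168, 58, 8), (-164, 56, 10), (-160, 57, 12), (-156, 56, 8), (-152, 59, 11), (-148, 56, 10), (-144, 60, 4), (-136, 114, 10), (-132, 116, 13), (-128, 116, 13), (-124, 93, 32), (-120, 55, 9), (-116, 59, 9), (-112, 59, 11), (-108, 55, 11), (-104, 56, 10), (-100, 57, 8), (-96, 59, 12), (-92, 56, 12), (-84, 116, 10), (-80, 116, 13), (-76, 118, 14), (-72, 101, 25), (-68, 54, 14), (-64, 55, 12), (-60, 57, 8), (-56, 54, 11), (-52, 56, 9), (-48, 67, 12), (-44, 66, 11), (-16, 69, 11), (-12, 69, 12), (-8, 69, 6)]
top0 10 27 [(-136, 98, 6), (-132, 111, 12), (-128, 104, 10), (-124, 84, 17), (-92, 29, 11), (-88, 31, 10), (-84, 31, 17), (-80, 32, 17), (-76, 33, 21), (-72, 57, 21), (-68, 30, 12), (-64, 28, 10), (-48, 67, 12), (-44, 64, 14), (-40, 54, 5), (-36, 53, 6), (-32, 54, 6), (-28, 53, 5), (-24, 54, 6), (-20, 54, 6), (-16, 68, 12), (-12, 69, 13), (-
[... 1630 characters left out ...]
 8), (-72, 34, 14), (-68, 30, 14), (-64, 29, 8), (-48, 66, 12), (-44, 66, 12), (-40, 53, 7), (-36, 54, 6), (-32, 56, 5), (-28, 53, 7), (-24, 53, 7), (-20, 53, 4), (-16, 68, 12), (-12, 69, 12), (-8, 69, 9)]
lids 433 [243.4734 172.836 ] [0.6813 0.1685 0.0986] [679.4 169.1] [41. 61.] 0.2
lids 243 [312.9877 197.107 ] [0.6294 0.01   0.0946] [629.4  10. ] [38.1 36.3] 1.2
lids 191 [309.1204 216.8953] [0.5841 0.0178 0.0948] [585.3  18.2] [30.6 36.3] 1.3
mid 460 [312.9043 203.7152] [0.6204 0.011  0.0549] [616.6  12.5] [60.  88.2] 80.5
mid 221 [290.9548 206.8462] [0.612  0.0619 0.0549] [612.4  62.2] [20.3 59.2] 80.5
mid 218 [422.0963 249.4037] [ 0.5185 -0.2431  0.057 ] [ 518.9 -242.1] [87.  15.3] 81.5
```

Profile: ram travel is about 12 mm (plate at clamp x -48 to -42, pad front -6), the pad top is at 70 mm and the trigger is at rest. I'll push the trigger with the rear finger pad, using arm motion.

```bash
python3 - <<'E'
from prof import *
print(O,ex,O-.101*ex)
E
python3 go.py $(python3 -c "
from prof import *
t=O-.101*ex;print(t[0],t[1],.18,81.2)")
```

```text
[ 0.5472 -0.0586] [0.153  0.9882] [ 0.5318 -0.1584]
shift mm [ -79.6 -182.4    4.5] turn -0.012 t 8.3333 pos [0.4833 0.0347 0.1841] head 80.51 open 0.093 F [0.4 0.7 0.8]
```

Emit:
play_rows --motion '[-5,-10,0,-0.002,-15,-33,0,-0.005,-26,-60,0,-0.008,-37,-87,0,-0.012,-49,-114,0,-0.012,-61,-139,1,-0.012,-70,-161,2,-0.012,-76,-175,3,-0.012,-79,-181,4,-0.012,-79.6,-182.4,4.5,-0.012,-79.6,-182.4,4.5,-0.012,-79.6,-182.4,4.5,-0.012,-79.6,-182.4,4.5,-0.012]' --hand 0.85

```text
time_s: 9.42
tool_pos: [0.5301, -0.1569, 0.1767]
tcp_rot: [180.0, -0.0, 171.3]
ft_force: [-0.4, -0.2, -0.4]
opening: 0.0792
finger_force: 0.0
```

```bash
python3 go.py .5318 -.1584 .098 81.2; python3 - <<'E'
from prof import *
p,d=snap('top','top3');W=cloud('top',d)
comps(W,.085,.105,'lids',amin=100);comps(W,.045,.065,'mid',amin=200)
E
```

```text
shift mm [-1.9 -1.3 78.7] turn 0.0012 t 9.4167 pos [ 0.5301 -0.1569  0.1767] head 81.27 open 0.0792 F [-0.4 -0.2 -0.4]
lids 430 [243.3814 172.8395] [0.6811 0.1686 0.0992] [679.  169.3] [61.1 41.7] 89.9
lids 241 [313. 197.] [0.6296 0.01   0.0949] [629.8  10.1] [37.3 36.4] 0.4
lids 241 [308.7801 218.5311] [0.5804 0.0185 0.0946] [580.4  18. ] [39.  36.3] 0.2
lids 245 [304.6939 240.2041] [0.5312 0.0266 0.0946] [531.  27.] [38.  38.4] 2.4
lids 247 [300.6559 262.5749] [0.4808 0.0344 0.0952] [480.8  34.2] [37.9 38. ] 27.8
mid 1229 [307.3434 232.5102] [0.553  0.0224 0.0548] [556.4  22.7] [ 60.3 210.1] 80.5
mid 563 [287.357  226.1812] [0.5667 0.0691 0.0548] [567.4  69.4] [ 20.4 149.5] 81.0
```

All four jars stand seated at the same height and the rack is undisturbed. Descending over the posts.

Emit:
play_rows --motion '[-1,-1,10,0,-1.9,-1.3,25,0,-1.9,-1.3,42,0,-1.9,-1.3,58,0,-1.9,-1.3,70,0,-1.9,-1.3,77,0,-1.9,-1.3,78.5,0,-1.9,-1.3,78.5,0,-1.9,-1.3,78.5,0,-1.9,-1.3,78.5,0]'

```text
time_s: 10.3
tool_pos: [0.5326, -0.16, 0.099]
tcp_rot: [-180.0, 0.1, 171.2]
ft_force: [0.4, -0.4, 0.4]
opening: 0.0792
finger_force: 0.0
```

```bash
python3 go.py .5318 -.1584 .098 81.2; python3 -c "
from rig import arm;print(arm.state()['tool_pos'],arm.state()['ft_force'])"
```

```text
shift mm [1.1 1.5 1. ] turn -0.0001 t 10.3 pos [ 0.5326 -0.16    0.099 ] head 81.2 open 0.0792 F [ 0.4 -0.4  0.4]
[ 0.53264342 -0.16001669  0.09901079] [ 0.37332861 -0.43773257  0.35415841]
```

Emit:
play_rows --motion '[1,3,0,0,1,5,0,0,1,8,0,0,1,11,0,0,1,14,0,0,1,17,0,0,1,20,0,0,1,23,0,0,1,25,0,0,1,25,0,0,1,25,0,0]'

```text
time_s: 11.22
tool_pos: [0.5348, -0.1369, 0.0985]
tcp_rot: [-179.8, 0.0, 171.2]
ft_force: [-2.7, -7.8, 0.4]
opening: 0.0794
finger_force: 4.2
```

```bash
cat > look.py <<'E'
from prof import *
import sys
s=arm.state();p,d=snap('top',sys.argv[1]);W=cloud('top',d);x,y,z=prof(W)
tc=(s['tool_pos'][:2]-O)@ex*1000
print('t',s['time_s'],'TCP cx',round(tc,1),'rearpad',round(tc-s['opening']*500,1),'F',s['ft_force'].round(1),'ff',s['finger_force'])
m=(abs(y)<6)&(z>48)&(z<66)&(x>-260)&(x<-150);print('tail->ram',round(np.percentile(x[m],1)+231+12,1))
for a,b in((-28,28),):
    m=(y>a)&(y<b)&(x>-70)&(x<70)&(z>62)&(z<74)
    h=np.histogram(x[m],np.arange(-70,72,2));print('plate/pad',[(int(e),int(n)) for e,n in zip(h[1],h[0]) if n>3])
m=(z>85)&(z<102)&(abs(y)<110)&(x>40)&(x<120)
k,lab,st,ce=cv2.connectedComponentsWithStats(m.astype(np.uint8))
print('lids',[(round(float(x[lab==i].mean()),1),round(float(y[lab==i].mean()),1),int(st[i,4])) for i in range(1,k) if st[i,4]>40])
m=(z>105)&(z<125)&(abs(y)<17)&(x<-20)&(x>-150);h=np.histogram(x[m],np.arange(-150,-20,3));print('posts',[(int(e),int(n)) for e,n in zip(h[1],h[0]) if n>2])
E
python3 look.py l1
```

```text
t 11.2167 TCP cx -79.3 rearpad -118.9 F [-2.7 -7.8  0.4] ff 4.2103153467178345
tail->ram 28.2
plate/pad []
lids [(80.3, -70.8, 243), (81.1, -20.9, 241), (81.5, 28.9, 239), (81.8, 79.8, 244)]
posts []
```

Emit:
play_rows --motion '[0,-10,0,0,0,-21,0,0,0,-21,0,0,0,-21,0,0,0,-21,0,0,0,-21,0,0,0,-21,0,0,0,-21,0,0,0,-21,0,0,0,-17,0,0,0,-14,0,0,0,-11,0,0,0,-8,0,0,0,-5,0,0,0,-2,0,0,0,0.5,0,0,0,2,0,0,0,2,0,0,0,2,0,0]' --grip_force 40

```text
time_s: 12.85
tool_pos: [0.535, -0.1349, 0.0981]
tcp_rot: [-179.8, 0.0, 171.2]
ft_force: [-1.8, -9.6, -2.6]
opening: 0.0793
finger_force: 4.6
```

```bash
python3 look.py l2
```

```text
t 12.85 TCP cx -77.3 rearpad -116.9 F [-1.8 -9.6 -2.6] ff 4.620367884635925
tail->ram 42.9
plate/pad [(16, 13), (18, 19), (20, 19), (22, 4)]
lids [(80.2, -70.6, 243), (81.1, -20.9, 243), (81.7, 28.8, 245), (81.8, 79.8, 247)]
posts []
```

Emit:
play_rows --motion '[0,-11,0,0,0,-23,0,0,0,-23,0,0,0,-23,0,0,0,-23,0,0,0,-23,0,0,0,-23,0,0,0,-23,0,0,0,-22,0,0,0,-19,0,0,0,-16,0,0,0,-13,0,0,0,-10,0,0,0,-7,0,0,0,-4,0,0,0,-1.5,0,0,0,0,0,0,0,0,0,0]'

```text
time_s: 14.4
tool_pos: [0.535, -0.1348, 0.0981]
tcp_rot: [-179.8, 0.0, 171.2]
ft_force: [-1.6, -8.7, -2.3]
opening: 0.079
finger_force: 4.2
```

```bash
python3 look.py l3
```

```text
t 14.4 TCP cx -77.2 rearpad -116.7 F [-1.6 -8.7 -2.3] ff 4.180370718240738Traceback (most recent call last):
  File "look.py", line 6, in <module>
    m=(abs(y)<6)&(z>48)&(z<66)&(x>-260)&(x<-150);print('tail->ram',round(np.percentile(x[m],1)+231+12,1))
                                                                         ~~~~~~~~~~~~~^^^^^^^^
    return _quantile_unchecked(
        a, q, axis, out, overwrite_input, method, keepdims, weights)
    return _ureduce(a,
                    func=_quantile_ureduce_func,
    ...<5 lines>...
                    overwrite_input=overwrite_input,
                    method=method)
    r = func(a, **kwargs)
    result = _quantile(arr,
                       quantiles=q,
    ...<2 lines>...
                       out=out,
                       weights=wgt)
    slices_having_nans = np.isnan(arr[-1, ...])
                                  ~~~^^^^^^^^^
IndexError: index -1 is out of bounds for axis 0 with size 0
```

```bash
cat > an.py <<'E'
from prof import *
import sys
def an(cam,f):
    W=cloud(cam,np.load(f'pics/{f}.npy'));x,y,z=prof(W)
    for nm,m in(('tail',(abs(y)<9)&(z>46)&(z<66)&(x>-260)&(x<-137)),('pad/plate',(abs(y)<28)&(x>-60)&(x<70)&(z>63)&(z<74))):
        h=np.histogram(x[m],np.arange(-260,72,2));print(cam,f,nm,[(int(e),int(n)) for e,n in zip(h[1],h[0]) if n>3][:25])
    m=(z>85)&(z<102)&(abs(y)<110)&(x>40)&(x<120)
    k,lab,st,ce=cv2.connectedComponentsWithStats(m.astype(np.uint8))
    if cam=='top':print('lids',[(round(float(x[lab==i].mean()),1),round(float(y[lab==i].mean()),1),int(st[i,4])) for i in range(1,k) if st[i,4]>40])
    m=(z>50)&(z<58)&(x>40)&(x<135)&(abs(y)<100)
    if cam=='top':print('racktop x',[(int(e),int(n)) for e,n in zip(*np.histogram(x[m],np.arange(40,136,2))[::-1])])
if __name__=='__main__':
    s=arm.state();tc=(s['tool_pos'][:2]-O)@ex*1000
    print('t',s['time_s'],'TCP cx',round(tc,1),'trig',round(tc-s['opening']*500+135,1),'F',s['ft_force'].round(1))
    f=sys.argv[1]
    snap('top',f);an('top',f);snap('scene','s'+f);an('scene','s'+f)
E
python3 an.py l4; python3 -c "
from an import *
an('scene','scene0')"
```

```text
t 14.45 TCP cx -77.1 trig 18.2 F [-0.8 -8.5 -2.1]
top l4 tail []
top l4 pad/plate [(26, 18), (28, 22), (30, 19), (32, 21), (34, 22)]
lids [(80.3, -70.8, 242), (81.0, -20.9, 244), (81.6, 28.9, 240), (81.8, 79.9, 247)]
racktop x [(40, 0), (42, 0), (44, 0), (46, 0), (48, 0), (50, 17), (52, 60), (54, 62), (56, 62), (58, 62), (60, 47), (62, 38), (64, 28), (66, 23), (68, 16), (70, 15), (72, 13), (74, 8), (76, 11), (78, 6), (80, 7), (82, 5), (84, 7), (86, 9), (88, 9), (90, 10), (92, 12), (94, 16), (96, 18), (98, 18), (100, 35), (102, 49), (104, 65), (106, 64), (108, 66), (110, 46), (112, 8), (114, 0), (116, 0), (118, 18), (120, 48), (122, 49), (124, 44), (126, 46), (128, 49), (130, 45), (132, 47)]
scene sl4 tail [(-186, 10), (-184, 9), (-182, 10), (-180, 7), (-178, 6), (-176, 7), (-174, 5), (-172, 8), (-170, 5), (-168, 7), (-166, 6), (-164, 10), (-162, 7), (-160, 5), (-158, 8), (-156, 6), (-154, 9), (-152, 9), (-150, 4), (-148, 5), (-146, 11), (-144, 6), (-142, 7), (-140, 7)]
scene sl4 pad/plate [(-6, 15), (-4, 11), (-2, 17), (0, 6), (26, 14), (28, 22), (30, 14), (32, 16), (34, 13), (36, 5), (62, 13), (64, 4)]
scene scene0 tail [(-228, 10), (-226, 7), (-224, 9), (-222, 7), (-220, 5), (-218, 10), (-216, 10), (-214, 6), (-212, 7), (-210, 4), (-208, 7), (-206, 13), (-204, 6), (-202, 8), (-200, 8), (-198, 6), (-196, 9), (-194, 6), (-192, 5), (-190, 8), (-188, 9), (-186, 8), (-184, 4), (-182, 9), (-180, 7)]
scene scene0 pad/plate [(-48, 19), (-46, 21), (-44, 16), (-42, 12), (-16, 23), (-14, 31), (-12, 16), (-10, 22), (-8, 16), (-6, 7), (62, 20), (64, 8), (66, 6), (68, 8)]
```

Emit:
play_rows --motion '[0,-11,0,0,0,-23,0,0,0,-24,0,0,0,-24,0,0,0,-24,0,0,0,-24,0,0,0,-24,0,0,0,-24,0,0,0,-22,0,0,0,-19,0,0,0,-16,0,0,0,-13,0,0,0,-10,0,0,0,-7,0,0,0,-4,0,0,0,-1.5,0,0,0,0.5,0,0,0,0.5,0,0,0,0.5,0,0]'

```text
time_s: 16.13
tool_pos: [0.535, -0.1342, 0.0981]
tcp_rot: [-179.8, -0.0, 171.2]
ft_force: [-1.8, -7.3, -2.8]
opening: 0.0794
finger_force: 4.1
```

```bash
python3 an.py l5
```

```text
t 16.1333 TCP cx -76.6 trig 18.7 F [-1.8 -7.3 -2.8]
top l5 tail []
top l5 pad/plate [(40, 17), (42, 21), (44, 20), (46, 21), (48, 20)]
lids [(80.4, -70.8, 240), (81.2, -20.9, 243), (81.7, 28.9, 245), (81.9, 79.9, 245)]
racktop x [(40, 3), (42, 1), (44, 0), (46, 0), (48, 0), (50, 20), (52, 61), (54, 64), (56, 64), (58, 60), (60, 46), (62, 31), (64, 22), (66, 28), (68, 18), (70, 12), (72, 12), (74, 14), (76, 10), (78, 9), (80, 7), (82, 7), (84, 7), (86, 8), (88, 8), (90, 13), (92, 14), (94, 17), (96, 17), (98, 21), (100, 35), (102, 50), (104, 54), (106, 64), (108, 55), (110, 49), (112, 6), (114, 0), (116, 0), (118, 18), (120, 51), (122, 46), (124, 44), (126, 42), (128, 41), (130, 48), (132, 46)]
scene sl5 tail [(-172, 12), (-170, 6), (-168, 9), (-166, 7), (-164, 6), (-162, 5), (-160, 10), (-158, 5), (-156, 8), (-154, 8), (-152, 6), (-150, 7), (-148, 8), (-146, 7), (-144, 7), (-142, 5), (-140, 12)]
scene sl5 pad/plate [(8, 19), (10, 17), (12, 18), (14, 10), (40, 17), (42, 21), (44, 14), (46, 17), (48, 11), (50, 8), (62, 11), (68, 6)]
```

Emit:
play_rows --motion '[0,-11,0,0,0,-23,0,0,0,-24,0,0,0,-24,0,0,0,-24,0,0,0,-24,0,0,0,-24,0,0,0,-24,0,0,0,-22,0,0,0,-20,0,0,0,-17.5,0,0,0,-15,0,0,0,-12.5,0,0,0,-10,0,0,0,-7.5,0,0,0,-5,0,0,0,-3,0,0,0,-3,0,0,0,-3,0,0]'

```text
time_s: 17.82
tool_pos: [0.5345, -0.1377, 0.098]
tcp_rot: [-179.8, -0.0, 171.2]
ft_force: [-2.1, -9.6, -1.8]
opening: 0.079
finger_force: 4.8
```

```bash
python3 an.py l6
```

```text
t 17.8167 TCP cx -80.1 trig 15.4 F [-2.1 -9.6 -1.8]
top l6 tail []
top l6 pad/plate [(18, 18), (20, 19), (22, 18), (44, 17), (46, 20), (48, 21), (50, 18), (52, 23), (54, 7)]
lids [(84.6, -70.4, 241), (84.4, -20.6, 248), (84.4, 29.3, 246), (83.9, 80.2, 243)]
racktop x [(40, 5), (42, 5), (44, 5), (46, 0), (48, 0), (50, 0), (52, 0), (54, 36), (56, 65), (58, 60), (60, 61), (62, 51), (64, 35), (66, 31), (68, 23), (70, 20), (72, 16), (74, 14), (76, 12), (78, 9), (80, 9), (82, 7), (84, 7), (86, 5), (88, 6), (90, 7), (92, 7), (94, 11), (96, 15), (98, 17), (100, 20), (102, 36), (104, 37), (106, 52), (108, 57), (110, 61), (112, 65), (114, 21), (116, 0), (118, 20), (120, 46), (122, 47), (124, 43), (126, 40), (128, 41), (130, 47), (132, 43)]
scene sl6 tail [(-162, 11), (-160, 6), (-158, 10), (-156, 7), (-154, 4), (-152, 6), (-150, 7), (-148, 7), (-146, 10), (-144, 5), (-142, 6), (-140, 9)]
scene sl6 pad/plate [(18, 9), (20, 25), (22, 12), (24, 8), (44, 14), (46, 30), (48, 11), (50, 12), (52, 17), (54, 5), (64, 4), (66, 8), (68, 7)]
```

Emit:
play_rows --motion '[0,1.5,0,0,0,3,0,0,0,3.5,0,0,0,3.5,0,0,0,-7,0,0,0,-19,0,0,0,-21,0,0,0,-21,0,0,0,-21,0,0,0,-21,0,0,0,-21,0,0,0,-21,0,0,0,-21,0,0]'

```text
time_s: 19.0
tool_pos: [0.5316, -0.1558, 0.0982]
tcp_rot: [180.0, 0.0, 171.2]
ft_force: [0.8, 0.3, -0.1]
opening: 0.0791
finger_force: 0.0
```

```bash
python3 an.py l7
```

```text
t 19.0 TCP cx -98.5 trig -3.0 F [ 0.8  0.3 -0.1]
top l7 tail []
top l7 pad/plate [(16, 6), (18, 21), (20, 21), (22, 13), (46, 6), (48, 17), (50, 19), (52, 18), (54, 21), (56, 15)]
lids [(87.3, -70.4, 242), (87.4, -20.6, 245), (87.5, 29.3, 243), (86.7, 80.3, 252)]
racktop x [(40, 3), (42, 5), (44, 4), (46, 6), (48, 0), (50, 1), (52, 0), (54, 1), (56, 11), (58, 68), (60, 57), (62, 63), (64, 64), (66, 43), (68, 29), (70, 27), (72, 20), (74, 19), (76, 17), (78, 13), (80, 9), (82, 5), (84, 5), (86, 7), (88, 6), (90, 5), (92, 8), (94, 8), (96, 8), (98, 12), (100, 16), (102, 18), (104, 24), (106, 32), (108, 51), (110, 61), (112, 58), (114, 63), (116, 59), (118, 12), (120, 47), (122, 43), (124, 49), (126, 45), (128, 48), (130, 42), (132, 52)]
scene sl7 tail [(-164, 7), (-162, 8), (-160, 8), (-158, 7), (-156, 7), (-154, 6), (-152, 8), (-150, 8), (-148, 6), (-146, 7), (-144, 8), (-142, 4), (-140, 10), (-138, 6)]
scene sl7 pad/plate [(16, 8), (18, 18), (20, 16), (22, 11), (46, 8), (48, 22), (50, 20), (52, 21), (54, 15), (56, 15), (68, 16)]
```

Emit:
play_rows --motion '[0,2,0,0,0,4.5,0,0,0,7,0,0,0,9.5,0,0,0,12,0,0,0,14,0,0,0,16,0,0,0,18,0,0,0,19,0,0,0,19,0,0,0,19,0,0]'

```text
time_s: 20.02
tool_pos: [0.534, -0.1409, 0.098]
tcp_rot: [-179.7, -0.0, 171.2]
ft_force: [-2.9, -12.3, -3.1]
opening: 0.0792
finger_force: 7.0
```

```bash
python3 an.py l8
```

```text
t 20.0167 TCP cx -83.3 trig 12.1 F [ -2.9 -12.3  -3.1]
top l8 tail []
top l8 pad/plate [(28, 20), (30, 19), (32, 18), (48, 6), (50, 22), (52, 20), (54, 16), (56, 21), (58, 17)]
lids [(89.3, -70.5, 241), (89.8, -20.7, 240), (89.4, 29.1, 243), (88.7, 80.3, 243)]
racktop x [(40, 5), (42, 6), (44, 7), (46, 3), (48, 5), (50, 0), (52, 0), (54, 1), (56, 1), (58, 14), (60, 57), (62, 63), (64, 67), (66, 55), (68, 49), (70, 39), (72, 31), (74, 19), (76, 19), (78, 14), (80, 12), (82, 7), (84, 9), (86, 6), (88, 5), (90, 6), (92, 6), (94, 7), (96, 9), (98, 10), (100, 13), (102, 15), (104, 21), (106, 29), (108, 31), (110, 47), (112, 60), (114, 61), (116, 60), (118, 61), (120, 48), (122, 49), (124, 49), (126, 49), (128, 44), (130, 55), (132, 47)]
scene sl8 tail [(-152, 9), (-150, 8), (-148, 7), (-146, 7), (-144, 6), (-142, 5), (-140, 8), (-138, 5)]
scene sl8 pad/plate [(28, 11), (30, 19), (32, 13), (34, 6), (48, 6), (50, 27), (52, 15), (54, 15), (56, 16), (58, 8)]
```

The rack is home against the stop (lids at about 89.5, rack top meets the stop). Now a refined pad compression from the plate-to-pad spacing.

```bash
cat > press.py <<'E'
from prof import *
import sys
def press(cam,f):
    W=cloud(cam,np.load(f'pics/{f}.npy'));x,y,z=prof(W)
    q=np.sort(x[(abs(y)<27)&(x>-62)&(x<61)&(z>64)&(z<73)])
    g=np.argmax(np.diff(q)[15:-15])+15
    a,b=q[:g+1],q[g+1:];mid=lambda v:np.percentile(v,[3,97]).mean()
    print(cam,f,'plate',np.percentile(a,[3,97]).round(1),'pad',np.percentile(b,[3,97]).round(1),'sep',round(mid(b)-mid(a),1),'ram',round(mid(a)+57,1))
for f in sys.argv[1:]: press('scene' if f[0]=='s' else 'top',f)
E
python3 press.py top0 scene0 top2 sl4 sl5 l6 sl6 l7 sl7 l8 sl8
```

```text
top top0 plate [-47.6 -41.9] pad [-15.5  -6. ] sep 34.0 ram 12.2
scene scene0 plate [-47.5 -40.8] pad [-15.3  -5.6] sep 33.7 ram 12.8
top top2 plate [-47.7 -41.7] pad [-15.6  -6.1] sep 33.9 ram 12.3
scene sl4 plate [-6.  1.] pad [26.3 36.6] sep 34.0 ram 54.5
scene sl5 plate [ 8.5 15. ] pad [40.7 51. ] sep 34.1 ram 68.7
top l6 plate [18.4 24.1] pad [44.9 54.3] sep 28.3 ram 78.2
scene sl6 plate [18.4 24.9] pad [45.1 54.8] sep 28.3 ram 78.6
top l7 plate [17.6 23.1] pad [47.7 57.2] sep 32.1 ram 77.3
scene sl7 plate [17.1 24.2] pad [47.7 58. ] sep 32.2 ram 77.6
top l8 plate [28.3 33.9] pad [49.9 59.3] sep 23.5 ram 88.1
scene sl8 plate [28.2 35.2] pad [50. 60.] sep 23.3 ram 88.7
```

Pad compression is about 10.6 mm (half-way is 11). I'll hold a moment and verify.

Emit:
play_rows --motion '[0,0.3,0,0,0,0.3,0,0,0,0.3,0,0,0,0.3,0,0,0,0.3,0,0,0,0.3,0,0,0,0.3,0,0,0,0.3,0,0]'

```text
time_s: 20.78
tool_pos: [0.5342, -0.1398, 0.098]
tcp_rot: [-179.8, -0.0, 171.2]
ft_force: [-2.7, -9.9, -2.8]
opening: 0.0791
finger_force: 5.6
```

```bash
python3 an.py l9 | grep -E "lids|TCP"; python3 press.py l9 sl9
```

```text
t 20.7833 TCP cx -82.2 trig 13.2 F [-2.7 -9.9 -2.8]
lids [(89.3, -70.4, 243), (89.5, -20.3, 241), (89.3, 29.1, 244), (88.7, 80.4, 244)]
top l9 plate [29.7 34.9] pad [49.8 59.3] sep 22.3 ram 89.3
scene sl9 plate [29.5 36.4] pad [49.5 60.1] sep 21.8 ram 90.0
```

View pics/sl9.png

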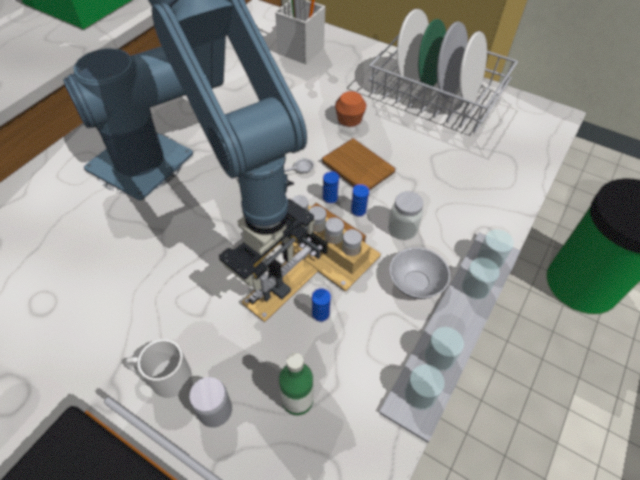

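The view shows four jars in the rack, the board empty at (358,165) and everything else in place. The pad is pressed about 11.8 mm, so I'll check that it isn't still creeping.

Emit:
play_rows --motion '[0,-0.3,0,0,0,-0.5,0,0,0,-0.5,0,0,0,-0.5,0,0,0,-0.5,0,0,0,-0.5,0,0,0,-0.5,0,0,0,-0.5,0,0,0,-0.5,0,0,0,-0.5,0,0,0,-0.5,0,0,0,-0.5,0,0]'

```text
time_s: 21.88
tool_pos: [0.5341, -0.1402, 0.098]
tcp_rot: [-179.8, -0.0, 171.2]
ft_force: [-3.5, -10.7, -3.0]
opening: 0.079
finger_force: 5.7
```

```bash
python3 an.py m1 | grep -E "lids|TCP"; python3 press.py m1 sm1
```

```text
t 21.8833 TCP cx -82.6 trig 12.9 F [ -3.5 -10.7  -3. ]
lids [(89.1, -70.4, 239), (89.8, -20.7, 241), (89.4, 29.1, 243), (88.7, 80.3, 241)]
top m1 plate [29.4 35. ] pad [49.7 59.2] sep 22.3 ram 89.2
scene sm1 plate [28.9 36.4] pad [49.9 60. ] sep 22.3 ram 89.6
```

Emit:
play_rows --motion '[0,0,0,0,0,0,0,0,0,0,0,0,0,0,0,0,0,0,0,0,0,0,0,0,0,0,0,0,0,0,0,0,0,0,0,0,0,0,0,0,0,0,0,0,0,0,0,0]'

```text
time_s: 22.98
tool_pos: [0.5341, -0.1402, 0.098]
tcp_rot: [-179.8, -0.0, 171.2]
ft_force: [-1.5, -10.4, -2.8]
opening: 0.0793
finger_force: 5.8
```

```bash
python3 an.py m2 | grep -E "lids|TCP"; python3 press.py m2 sm2
```

```text
t 22.9833 TCP cx -82.7 trig 12.6 F [ -1.5 -10.4  -2.8]
lids [(89.2, -70.3, 243), (89.7, -20.5, 246), (89.3, 29.1, 245), (88.8, 80.2, 243)]
top m2 plate [29.1 34.7] pad [49.9 59.3] sep 22.7 ram 88.9
scene sm2 plate [29.7 35.7] pad [50.  59.2] sep 21.9 ram 89.7
```

The grip is stable at about 11.6 mm, so I'm handing in.

```bash
python3 -c "
from rig import arm;print(arm.hand_in())"
```

```text
the job is handed in; nothing more can be done
None
```

I handed the job in at about 23 s: the spare jar stands in the rack's empty pocket, the rack is home against the stop, and the arm is still holding the trigger with the pad pressed in about 11.6 mm (half-way is 11 mm).

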